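Hang the optics basket and set the overload-stop screw

ROBOT

A 7-joint arm with a two-finger parallel gripper is mounted at the origin on the work surface. World frame = base frame: x ahead of the robot, y to its left, z up, the work surface at z = 0. Lengths are in m, angles in degrees, forces in N, time in s.
With the tool pointing down it reaches from about 0.425 to 0.875 m from the base axis. Payload 4.7 kg.
Tool frame: the origin (TCP) lies at the very end of the fingers, on their centre line; the grasp point (between the pads) lies behind it (env.pinch_z is the z of the grasp point in the tool frame, in m); z points along the fingers, y is the direction in which the jaws open and shut (so a half turn about z gives the same grasp; the last joint's range is limited). The gripper opens to 87 mm and grips with 3 to 60 N. Pads are 19 mm wide; open, the fingers measure 117 mm over their backs; the gripper's body (75 mm by 190 mm) begins 51 mm behind the grasp point.
Start: joints at [-63.134, 18.392, -4.016, 83.108, 1.295, 78.541, -3.26], TCP at [0.286, 0.584, 0.223] pointing down, gripper open.
Joint ranges: [-163.93, 163.93], [-17.29, 119.83], [-79.2, 71.16], [3.27, 140.29], [-89.18, 269.18], [5.43, 117.66], [-154.24, 154.24]. Speed limits (degrees/s): [147.25, 147.25, 180, 180, 180, 180, 180].

INTERFACE

Orientations are given as [roll, pitch, yaw] about the fixed x, y, z axes, in that order (R = Rz(yaw) Ry(pitch) Rx(roll)).
In Python, from cell import readout, read_camera, env gives the robot as it stands. The module is installed in compiled form; this text tells all that it offers.
- The arm moves only by the tool servo_tool, never from a script. Its argument "plan" is a list that holds one entry, the list of rows, each a list of 5 numbers: the finger opening in m, from 0 to 0.087, then the shift along the tool's x, y, z in m, then the turn about the tool's z in rad. In form: [[[jaw, x, y, z, yaw], ...]]. A call has 1 to 12 rows; each row is the pose to reach, as a shift and turn from the pose measured when the call began, along the tool's axes at that moment; what a row does not reach only later rows make up. A row lasts 1/12 s, in which the tool goes at most 41.7 mm and 7.16 degrees, less where a joint would pass 70% of its speed; a pose out of reach is approached as far as the arm can. A call with a gripper value outside its range is refused whole. The fingers move at their own pace and stop on an object; "force" is the grip in N (left out, the last holds). Time passes only in rows, so rows that repeat a pose let the fingers close. It gives the time, the measured TCP pose, the force and the opening at its end, in the units of the state.
- readout.get_obs(): the state, without advancing time (a new reading comes with each control period).
- read_camera(name): name is "scene" or "top" or "wrist"; returns a dict with "image" (420x560x3 uint8, red, green, blue), "range_z" (420x560 float32, m along the optical axis (not along the pixel's ray), 0 where there is no reading), "mtx" (3x3 intrinsics, pixels), "camera_from_world" (4x4, takes a point from world to camera coordinates). Camera axes: x right, y up, looking along -z (the intrinsics and any distortion apply to the point x, -y, -z); pixel columns grow to the right and rows downward; lengths in m; the calibration is good to about 2 mm. A picture is of the moment at which its call begins.
- env.sign_off(): hands the job in, once; it reports no verdict.
The state is a dict: "time_s": time; "qpos": joint angles; "joint_velocities": joint speeds; "effort": joint torques, N m; "tool_pos": TCP position; "tool_rot": TCP orientation; "force": force on the tool from outside, world axes, zero at the start; "wrist_torque": the same for the moment, N m; "grip_width": finger opening in m.
Only numpy, scipy, OpenCV 4.12 (cv2) and the standard library are available. Lean on these libraries where they do the work, as an engineer would, in place of code of your own. Each camera call takes 0.05 s, during which the arm holds its last target. There are 200 camera calls.

TASK

Hang the small steel basket by its blue-topped handle on the hook of the weighing stand and let go of it. With the basket hanging there, turn the black thumbscrew on top of the stand clockwise until it seats, then back it off a quarter turn and stay there gripping the screw: the program finishes while holding it. Leave the bottle, the jar and the dish where they are.

Things in the scene. Friction and masses are not known exactly. Their poses are not given: they have to be found in the camera images.
- basket: Loose round steel basket, 76 mm across, 50 mm tall, 0.11 to 0.23 kg. Fixed handle: two wires (5.6 mm) rise from the rim at its own +y and -y to a blue grip block 14 (x) x 50 (y) x 50 (z) mm, its underside 110 mm up. Window under the grip for the hook, along own x: 60 mm high, 67 mm wide at the rim, about 40 mm at the top. Same both ways round. Origin under its centre, z up.
- basket_grip (a point): Where to grip the basket's blue grip: on its centre line, 146 mm above the basket's underside, 14 mm below the grip's top and 36 mm above its underside. Close the fingers along its own x, over the 14 mm thickness. Axes as the basket's.
- basket_eye (a point): Centre of the flat underside of the blue grip (110 mm above the basket's underside): it comes to rest on the hook's rod. Axes as the basket's.
- stand: Weighing stand, fixed: dark base plate 190 x 130 x 12 mm, grey column, cream head (own x from -35 to +45 mm, own y +-32 mm, z 142 to 200 mm). A level steel hook rod leaves the head's front towards own -x; a black thumbscrew stands on top. Origin on the table under the screw's axis, z up.
- hook_seat (a point): Where the handle rests: top of the 8 mm hook rod, 115 mm from the screw's axis along the stand's own -x, 169 mm above the table. The rod is level to 22 mm beyond this point, then rises to a tip 12 mm higher, ending 39 mm beyond. The handle goes over that tip, towards the stand's +x, and is then lowered. Axes as the stand's: x points back to the screw.
- screw_head: Black knurled round screw head, 32 mm across, 24 mm tall, upright axis, white stripe on top along its own +x. Origin at its centre, 234 mm above the table and 34 mm above the cream head's top; only a brass nut 22 mm across stands between. Turns with the screw and does not rise or sink; friction about 0.04 N m.
- stop_screw (a joint): How far the screw is backed off from its seat, in rad: 0 = seated (hard stop), grows anticlockwise seen from above, up to 4.0. Starts between 0.7 and 2.4; stays where it is left. A quarter turn off the seat reads 1.57.
- bottle: Amber bottle, 56 mm across, 100 mm tall: leave it alone. Origin under its centre.
- jar: Glass jar with a blue cap, 50 mm across, 50 mm tall: leave it alone. Origin under its centre.
- dish: Shallow clear dish with lid, 62 mm across, 16 mm tall: leave it alone. Origin under its centre.
Not all that is in view belongs to the job. Of the things like the basket, leave any that is red; of the rest the larger one is meant.

How it is judged (in metres and radians):
On the way, in this order (a step that is already met when the one before it is completed fails the run):
1. the basket hangs by its handle on the hook, let go (x of basket_eye in the frame of hook_seat between -0.03 and 0.03 m and y of basket_eye in the frame of hook_seat between -0.025 and 0.025 m and z of basket_eye in the frame of hook_seat between -0.012 and 0.012 m and contact force between basket and stand above 0.4 N and angle between basket's own z axis and vertical below 0.35 rad and contact force between each of the fingers, the arm and basket below 0.1 N and linear speed of basket below 0.08 m/s), for 0.3 s.
2. the screw is turned in until it seats, with the basket hanging (value of joint stop_screw below 0.06 rad and x of basket_eye in the frame of hook_seat between -0.03 and 0.03 m and y of basket_eye in the frame of hook_seat between -0.025 and 0.025 m and z of basket_eye in the frame of hook_seat between -0.012 and 0.012 m and contact force between basket and stand above 0.4 N and angle between basket's own z axis and vertical below 0.35 rad), for 0.1 s.
At the end, for the whole second after the job is handed in: Grip underside within 12 mm in height, 30 mm along, 25 mm across of the hook seat; basket tilted under 20 degrees, carried by the stand, still, untouched by the robot. Screw, once seated, now a quarter turn (1.57 rad, within 0.27) off its seat, still, gripped with over 3 N (all of step 1 and value of joint stop_screw between 1.3 and 1.84 rad and contact force between the fingers and screw_head above 3 N and velocity of joint stop_screw between -0.1 and 0.1 rad/s); the arm keeps its last pose, push and grip.
It fails at once if the bottle is disturbed (moved over 30 mm) (distance of bottle from where it was at the start of the episode above 0.03 m).
It fails at once if the jar is disturbed (moved over 30 mm) (distance of jar from where it was at the start of the episode above 0.03 m).
It fails at once if the dish is disturbed (moved over 30 mm) (distance of dish from where it was at the start of the episode above 0.03 m).
It also fails if it takes over 54 s, if anything falls off the work surface, if the arm or the gripper's body presses on something with over 40 N, if the wrist force passes 120 N, or if a joint passes its speed limit or range.

## Working session

There is one attempt and no reset: what is moved stays moved. The work goes in short steps, Python scripts to look and compute and a tool call to move; the robot and the scene stay as the last step left them, time stands still between calls to the robot, and variables do not carry over. Pictures are saved under pics/ and viewed, about 8 in all and at most 12, crops included, and the job is handed in when it is done.

Besides the shell and the picture viewer there is one more tool, called as name([rows], argument=value, ...), one row to a line, values as JSON. servo_tool: Moves the arm, as the interface text tells. Its arguments: {"type":"object","properties":{"plan":{"type":"array"},"force":{"type":"number"}},"required":["plan"]}

```bash
mkdir -p pics
cat > h.py <<'E'
import numpy as np, cv2
from cell import readout, read_camera, env
def pts(c):
    d=c["range_z"]; K=c["mtx"]; h,w=d.shape
    u,v=np.meshgrid(np.arange(w),np.arange(h))
    P=np.stack([(u-K[0,2])/K[0,0]*d,-(v-K[1,2])/K[1,1]*d,-d,np.ones_like(d)],-1)
    return (P@np.linalg.inv(c["camera_from_world"]).T)[...,:3]
def save(n,im): cv2.imwrite(f"pics/{n}.png",im[...,::-1])
E
python3 - <<'E'
from h import *
o=readout.get_obs(); print(o, env.pinch_z)
a=read_camera("scene");b=read_camera("top")
for n,c in(("scene",a),("top",b)):
    np.savez(n,**c); print(n,c["mtx"].round(1).tolist(),np.linalg.inv(c["camera_from_world"]).round(3).tolist())
    save(n+"0",c["image"])
E
```

```text
{'time_s': 0.0, 'qpos': array([-63.13382953,  18.44052773,  -4.01475366,  83.17598405,
         1.29482548,  78.5424242 ,  -3.25970734]), 'joint_velocities': array([ 0.01307958,  0.03959841, -0.07741226,  0.01103696,  0.01511084,
       -0.05606944,  0.07226319]), 'effort': array([-3.26251495e-06, -4.91284096e+01, -4.03846046e-01, -3.12526739e+01,
       -6.39551715e-02,  4.41391964e-02,  1.67522103e-04]), 'tool_pos': array([0.28533649, 0.58338361, 0.22143531]), 'tool_rot': array([-1.79886299e+02,  5.96700020e-03,  1.53943129e+02]), 'force': array([-0.24959466,  0.06029832,  0.59402541]), 'wrist_torque': array([0.05196167, 0.00944019, 0.01587623]), 'grip_width': 0.08714332565148053} -0.0187
scene [[395.9, 0.0, 277.3], [0.0, 395.9, 210.8], [0.0, 0.0, 1.0]] [[0.776, -0.354, 0.522, 1.109], [0.631, 0.446, -0.635, -0.477], [-0.008, 0.822, 0.569, 0.711], [0.0, 0.0, 0.0, 1.0]]
top [[518.8, 0.0, 272.7], [0.0, 518.8, 207.5], [0.0, 0.0, 1.0]] [[-0.01, 0.986, -0.166, 0.4], [-1.0, -0.009, 0.008, 0.149], [0.007, 0.166, 0.986, 1.208], [0.0, 0.0, 0.0, 1.0]]
```

View pics/scene0.png

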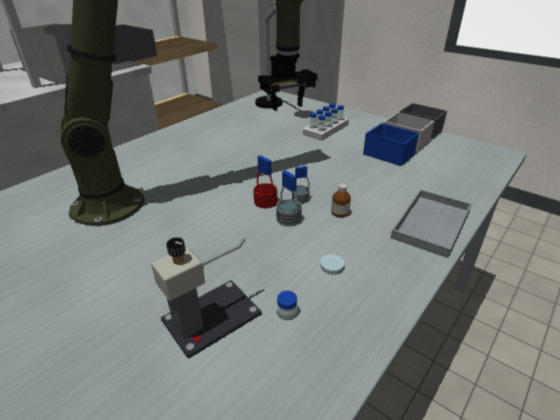

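View pics/top0.png

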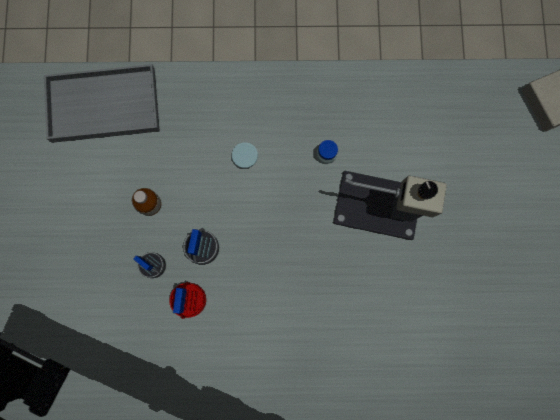

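The top view shows three basket-like things: red at (188,300), small grey at (151,265) and large grey at (202,245). In the scene view they are at (265,190), (302,185) and (289,200). By the description I choose the large grey one. The stand's screw is at top (428,188), and the hook points to about (346,178), image left, which is +y.

Run:
```python
from h import *
c=dict(np.load("top.npz")); P=pts(c); im=c["image"]; hsv=cv2.cvtColor(im,cv2.COLOR_RGB2HSV)
def reg(n,m,box):
    u0,v0,u1,v1=box; q=np.zeros(m.shape,bool); q[v0:v1,u0:u1]=1; q&=m&(c["range_z"]>0)
    p=P[q]
    if len(p)<3: print(n,len(p)); return
    r=cv2.minAreaRect((p[:,:2]*1000).astype(np.float32))
    print(n,len(p),p.mean(0).round(4),"z",np.percentile(p[:,2],[2,50,98]).round(3),"rect",np.round(r[0],1),np.round(r[1],1),round(r[2],1))
z=P[...,2]; blue=(hsv[...,0]>100)&(hsv[...,0]<130)&(hsv[...,1]>150)
reg("grip top",blue&(z>.150),(175,220,225,270))
reg("grip all",blue,(175,220,225,270))
reg("small grip",blue,(125,245,170,280))
reg("red grip",blue,(165,280,215,320))
reg("rim",(z>.04)&(z<.06),(175,220,225,270))
reg("head top",(z>.19)&(z<.206),(380,160,460,230))
reg("screw top",(z>.236)&(z<.256),(390,160,460,230))
reg("rod",(z>.15)&(z<.19),(325,165,398,215))
reg("base",(z>.005)&(z<.02)&(hsv[...,2]<80),(325,160,430,245))
reg("bottle",z>.05,(120,175,170,220)); reg("jar",z>.03,(305,130,350,170)); reg("dish",z>.008,(225,135,265,175))
s=dict(np.load("scene.npz")); t=cv2.resize(s["image"][140:235,235:365],(780,570),interpolation=3)
save("crop1",t)
P=pts(s); c=s; z=P[...,2]; hsv=cv2.cvtColor(s["image"],cv2.COLOR_RGB2HSV)
blue=(hsv[...,0]>100)&(hsv[...,0]<130)&(hsv[...,1]>150)
reg("S grip",blue,(276,165,300,200)); reg("S rod",(z>.14)&(z<.2),(202,230,250,275)); reg("S head top",(z>.19)&(z<.206),(140,230,215,300))
reg("S screw top",(z>.24)&(z<.256),(150,225,200,270))
```

```text
grip top 181 [0.5082 0.3028 0.1591] z [0.152 0.159 0.164] rect [508.9 303.4] [14.7 49.3] 78.8
grip all 262 [0.508  0.3022 0.1472] z [0.04  0.158 0.163] rect [511.  313.9] [36.5 49.3] 78.6
small grip 122 [0.4685 0.4128 0.113 ] z [0.085 0.118 0.123] rect [469.5 415.5] [36.8 10.8] 50.2
red grip 250 [0.3914 0.3292 0.1526] z [0.12  0.158 0.163] rect [391.3 331.4] [14.6 49.2] 83.6
rim 358 [0.506  0.2985 0.0462] z [0.04  0.046 0.055] rect [507.3 302.2] [70.8 75.6] 10.1
head top 1019 [ 0.5905 -0.1568  0.1998] z [0.193 0.2   0.204] rect [ 594.3 -160.5] [82.  65.4] 77.4
screw top 254 [ 0.5943 -0.1544  0.2458] z [0.238 0.246 0.25 ] rect [ 594.8 -155. ] [33.1 31.4] 35.0
rod 230 [ 0.6143 -0.0656  0.1693] z [0.162 0.169 0.181] rect [615.8 -68.4] [122.6  35.4] 64.7
base 3220 [ 0.6013 -0.0891  0.0123] z [0.007 0.012 0.018] rect [617.6 -86.5] [236.3 144.1] 77.3
bottle 497 [0.6101 0.4241 0.0758] z [0.053 0.072 0.102] rect [613.4 428.1] [51.9 53.8] 89.7
jar 314 [0.7293 0.0113 0.0494] z [0.035 0.05  0.055] rect [730.5  10.8] [44.  42.8] 81.9
dish 526 [0.7275 0.2049 0.0161] z [0.011 0.016 0.021] rect [727.7 205.1] [61.  60.8] 16.9
S grip 254 [0.5078 0.3156 0.1333] z [0.092 0.134 0.16 ] rect [487.8 343.7] [ 39.4 140.1] 31.7
S rod 211 [ 0.621  -0.0644  0.1687] z [0.162 0.167 0.184] rect [619.9 -70.3] [ 28.3 127.1] 0.7
S head top 923 [ 0.6027 -0.1665  0.1983] z [0.191 0.199 0.203] rect [ 596.4 -159.8] [82.3 65.5] 76.7
S screw top 180 [ 0.5985 -0.1566  0.2447] z [0.241 0.245 0.247] rect [ 596.9 -156.5] [31.4 30.4] 84.6
```

View pics/crop1.png

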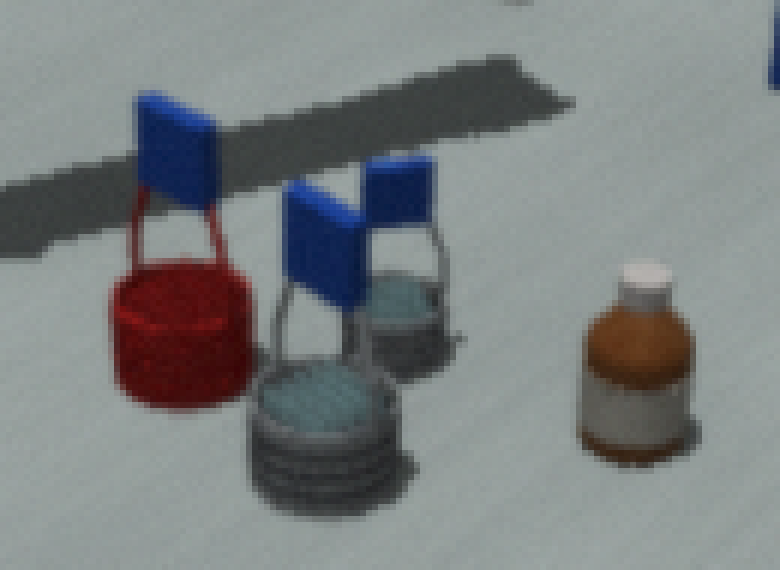

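The crop confirms the choice: the large grey basket has its blue grip at crop (325,250), the red one is left at (175,250), and the small one is behind right at (400,190). Next I hover over the grip.

```bash
cat >> h.py <<'E'
def go(x,y,z,yaw=None):
    "shift in tool axes from the measured pose to a world TCP target (yaw deg)"
    from scipy.spatial.transform import Rotation as R
    o=readout.get_obs(); r=R.from_euler("xyz",o["tool_rot"],degrees=True).as_matrix()
    d=r.T@(np.array([x,y,z])-o["tool_pos"]); t=0
    if yaw is not None: t=-np.radians((yaw-o["tool_rot"][2]+180)%360-180)
    print("shift",d.round(4),"turn",round(t,3),"| tcp",o["tool_pos"].round(4),o["tool_rot"].round(2),"q7",o["qpos"][6].round(1),"t",round(o["time_s"],2))
E
python3 -c "
from h import *
go(.509,.303,.215,168.8)"
```

```text
shift [-0.3241 -0.1537  0.0069] turn -0.259 | tcp [0.2854 0.5835 0.2216] [-1.7990e+02  1.0000e-02  1.5394e+02] q7 -3.3 t 0.1
```

servo_tool([
  [[0.087,-0.03,-0.014,0,0],[0.087,-0.065,-0.03,0,-0.05],[0.087,-0.1,-0.046,0,-0.1],[0.087,-0.135,-0.063,0.0,-0.15],[0.087,-0.17,-0.08,0.0,-0.2],[0.087,-0.205,-0.096,0.007,-0.259],[0.087,-0.24,-0.113,0.007,-0.259],[0.087,-0.275,-0.13,0.007,-0.259],[0.087,-0.305,-0.145,0.007,-0.259],[0.087,-0.324,-0.154,0.007,-0.259],[0.087,-0.324,-0.154,0.007,-0.259],[0.087,-0.324,-0.154,0.007,-0.259]],
], force=30)

```text
time_s: 1.1
tool_pos: [0.5095, 0.3011, 0.2144]
tool_rot: [-179.9, -0.1, 168.6]
force: [0.0, 0.3, 0.2]
grip_width: 0.087
```

Run:
```python
from h import *
c=read_camera("wrist"); save("w1",c["image"]); P=pts(c); hsv=cv2.cvtColor(c["image"],cv2.COLOR_RGB2HSV)
m=(hsv[...,0]>100)&(hsv[...,0]<130)&(hsv[...,1]>150)&(P[...,2]>.15)&(P[...,2]<.17)&(np.hypot(P[...,0]-.509,P[...,1]-.303)<.05)
p=P[m]; print(len(p)); 
if len(p)>5: print(p.mean(0).round(4),cv2.minAreaRect((p[:,:2]*1000).astype(np.float32)))
go(.509,.303,.127,168.8)
```

```text
1302
[0.5064 0.3057 0.16  ] ((508.4891662597656, 305.1478576660156), (13.55957317352295, 48.301231384277344), 78.7356185913086)
shift [-0.0008  0.0002  0.0874] turn -0.001 | tcp [0.5083 0.303  0.2144] [-1.7990e+02 -9.0000e-02  1.6876e+02] q7 46.4 t 1.15
```

View pics/w1.png

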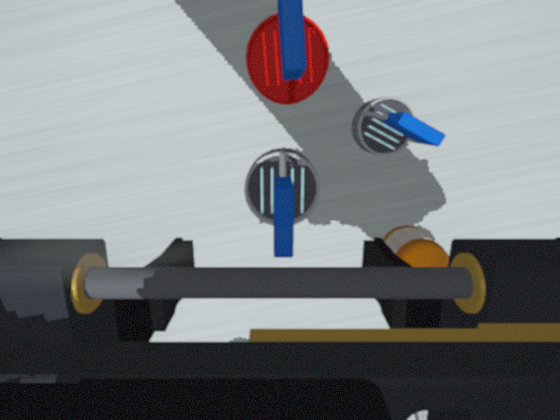

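The wrist view shows the grip at (285,210), midway between the fingers (about 180 and 380), with its thin side along the jaws. I can descend and close.

servo_tool([
  [[0.06,0,0.001,0.02,0],[0.06,0,0.001,0.045,0],[0.06,0,0.001,0.065,0],[0.06,0,0.001,0.08,0],[0.06,0,0.001,0.087,0],[0.06,0,0.001,0.087,0],[0.0,0,0.001,0.087,0],[0.0,0,0.001,0.087,0],[0.0,0,0.001,0.087,0],[0.0,0,0.001,0.087,0],[0.0,0,0.001,0.087,0],[0.0,0,0.001,0.087,0]],
], force=35)

```text
time_s: 2.15
tool_pos: [0.5086, 0.304, 0.1279]
tool_rot: [-179.9, -0.1, 168.8]
force: [-0.0, 0.1, -0.5]
grip_width: 0.0279
```

servo_tool([
  [[0.0,0,0,-0.005,0],[0.0,0,0,-0.02,0],[0.0,0,0,-0.04,0],[0.0,0,0,-0.06,0],[0.0,0,0,-0.08,0],[0.0,0,0,-0.09,0],[0.0,0,0,-0.09,0],[0.0,0,0,-0.09,0]],
])

```text
time_s: 2.82
tool_pos: [0.5087, 0.304, 0.2178]
tool_rot: [-180.0, -0.0, 168.7]
force: [0.2, -0.2, -2.4]
grip_width: 0.0136
```

Run:
```python
from h import *
c=read_camera("top");P=pts(c);m=(P[...,2]>.09)&(P[...,2]<.125)&(np.hypot(P[...,0]-.509,P[...,1]-.303)<.05);print("lift rim pts",m.sum())
c=read_camera("scene");P=pts(c);q=np.hypot(P[...,0]-.509,P[...,1]-.303)<.05; print("low",np.percentile(P[...,2][q],[1,3,10,50]), (q&(P[...,2]>.08)&(P[...,2]<.15)).sum())
s=np.array([.596,-.1555]);u=np.array([np.cos(np.radians(77.3)),np.sin(np.radians(77.3))])
print("seat",s+u*.115,"pre",s+u*.19)
p=s+u*.19; go(p[0],p[1],.215,167.3)
```

```text
lift rim pts 1
low [-0.00234087 -0.00116988  0.07616887  0.39036304] 592
seat [ 0.62128231 -0.04331353] pre [0.63777078 0.02985156]
shift [-0.1807 -0.2431  0.0015] turn 0.025 | tcp [0.5079 0.3035 0.2163] [-1.7983e+02 -1.7000e-01  1.6875e+02] q7 46.3 t 2.92
```

Lifted: width 13.6 mm and about 2.5 N of load. Now to the pre-hook pose.

servo_tool([
  [[0.0,-0.01,-0.013,0,0],[0.0,-0.025,-0.034,0,0.005],[0.0,-0.043,-0.058,0,0.01],[0.0,-0.063,-0.085,0,0.015],[0.0,-0.083,-0.112,0,0.02],[0.0,-0.103,-0.139,0,0.025],[0.0,-0.123,-0.166,0,0.025],[0.0,-0.143,-0.193,0,0.025],[0.0,-0.16,-0.216,0,0.025],[0.0,-0.173,-0.234,0,0.025],[0.0,-0.181,-0.243,0,0.025],[0.0,-0.181,-0.243,0,0.025]],
])

```text
time_s: 3.92
tool_pos: [0.6382, 0.026, 0.2149]
tool_rot: [-179.7, -0.2, 167.0]
force: [-0.3, 0.0, -1.5]
grip_width: 0.0137
```

servo_tool([
  [[0.0,0,0,0,0],[0.0,0,0,0,0],[0.0,0,0,0,0]],
])

```text
time_s: 4.17
tool_pos: [0.6376, 0.0282, 0.2144]
tool_rot: [-179.7, -0.3, 167.2]
force: [1.3, 0.4, -1.5]
grip_width: 0.0135
```

Run:
```python
from h import *
s=np.array([.596,-.1555]);u=np.array([np.cos(np.radians(77.3)),np.sin(np.radians(77.3))]); n=np.array([-u[1],u[0]])
p=s+u*.19; go(p[0],p[1],.213,167.3)
c=read_camera("scene"); P=pts(c); hsv=cv2.cvtColor(c["image"],cv2.COLOR_RGB2HSV)
near=np.hypot(P[...,0]-p[0],P[...,1]-p[1])<.05
b=near&(hsv[...,0]>100)&(hsv[...,0]<130)&(hsv[...,1]>150)
print("blue z",np.percentile(P[b][:,2],[0,2,10,50,95]),b.sum())
print("basket body z",np.percentile(P[near&(P[...,2]>.02)][:,2],[1,3,10]))
z=P[...,2]; d=P[...,:2]-s; a=d@u; l=d@n
for k in (60,80,100,115,130,140,147,152):
    m=(abs(a-k/1000)<.005)&(abs(l)<.02)&(z>.155)&(z<.195)
    if m.sum(): print(k,m.sum(),l[m].mean().round(4),z[m].max().round(4),z[m].mean().round(4))
v,uu=np.where(near); v0,u0=int(v.mean()),int(uu.mean()); print(u0,v0)
save("s2",cv2.resize(c["image"][150:310,140:350],(788,600),interpolation=3))
```

```text
shift [0.0002 0.0016 0.0014] turn -0.002 | tcp [0.6376 0.0282 0.2144] [-179.71   -0.31  167.18] q7 76.0 t 4.17
blue z [0.17740134 0.17964892 0.1843782  0.20780003 0.34881751] 314
basket body z [0.07661258 0.09539158 0.11748148]
60 14 -0.0017 0.1688 0.1665
80 18 -0.0015 0.1689 0.1661
100 18 -0.0016 0.1688 0.1667
115 17 -0.0019 0.1687 0.1661
130 15 -0.0017 0.1696 0.1665
140 22 -0.0014 0.1761 0.1703
147 22 -0.0013 0.1807 0.1757
152 11 -0.0011 0.1807 0.1781
254 132
```

View pics/s2.png

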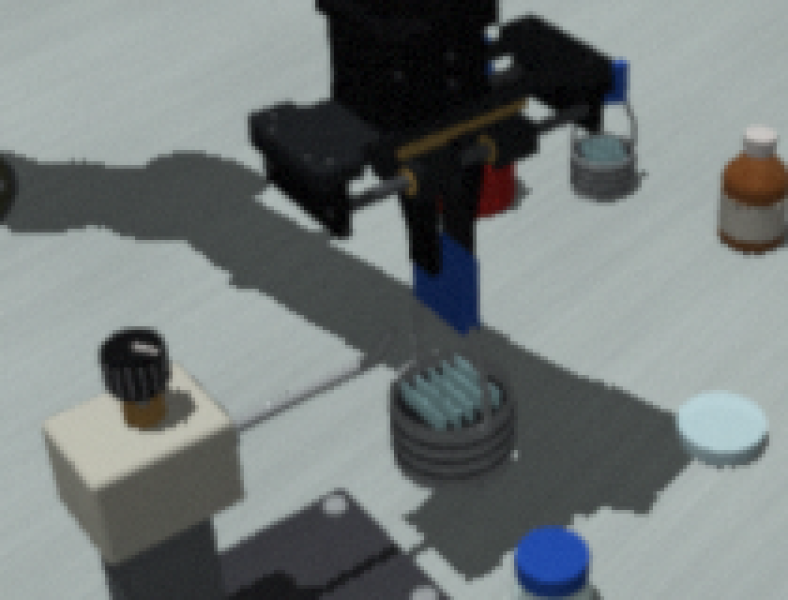

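The view shows the basket upright below the fingers, at crop (450,330) for the grip underside and (455,430) for the body. The fingers hold only the top of the grip. The underside is at about z=0.178 rather than 0.197, because the lift began before the fingers had closed, so the grasp is about 18 mm too high. I raise by 20 mm to clear the tip (z=0.181), then slide in.

servo_tool([
  [[0.0,0,0,-0.005,0],[0.0,-0.001,0,-0.012,0],[0.0,-0.001,0,-0.02,0],[0.0,-0.001,0,-0.02,0],[0.0,-0.001,-0.008,-0.02,0],[0.0,-0.001,-0.018,-0.02,0],[0.0,-0.001,-0.03,-0.02,0],[0.0,-0.001,-0.043,-0.02,0],[0.0,-0.001,-0.055,-0.02,0],[0.0,-0.001,-0.066,-0.02,0],[0.0,-0.001,-0.073,-0.02,0],[0.0,-0.001,-0.073,-0.02,0]],
], force=45)

```text
time_s: 5.22
tool_pos: [0.6221, -0.0464, 0.2352]
tool_rot: [-179.6, -0.3, 167.0]
force: [-0.5, 0.9, -1.6]
grip_width: 0.0134
```

Run:
```python
from h import *
s=np.array([.596,-.1555]);u=np.array([np.cos(np.radians(77.3)),np.sin(np.radians(77.3))]); n=np.array([-u[1],u[0]])
p=s+u*.115-n*.0015; go(p[0],p[1],.2075,167.3); print(readout.get_obs()["force"])
c=read_camera("scene"); P=pts(c); hsv=cv2.cvtColor(c["image"],cv2.COLOR_RGB2HSV)
near=np.hypot(P[...,0]-p[0],P[...,1]-p[1])<.05
b=near&(hsv[...,0]>100)&(hsv[...,0]<130)&(hsv[...,1]>150)&(P[...,2]>.1)
q=P[b]; d=q[:,:2]-s
print("blue z",np.percentile(q[:,2],[0,2,10,50,95]),"a",np.percentile(d@u,[2,50,98]),"l",np.percentile(d@n,[2,50,98]))
save("s3",cv2.resize(c["image"][150:310,140:350],(788,600),interpolation=3))
```

```text
shift [-0.0002  0.003   0.0277] turn -0.006 | tcp [ 0.6221 -0.0464  0.2352] [-179.64   -0.27  166.96] q7 82.5 t 5.22
[-0.50635798  0.924176   -1.57305478]
blue z [0.19909992 0.20075567 0.20548585 0.23014447 0.38638721] a [0.0799723  0.10620585 0.11832559] l [-0.03868449 -0.02108733  0.01439712]
```

View pics/s3.png

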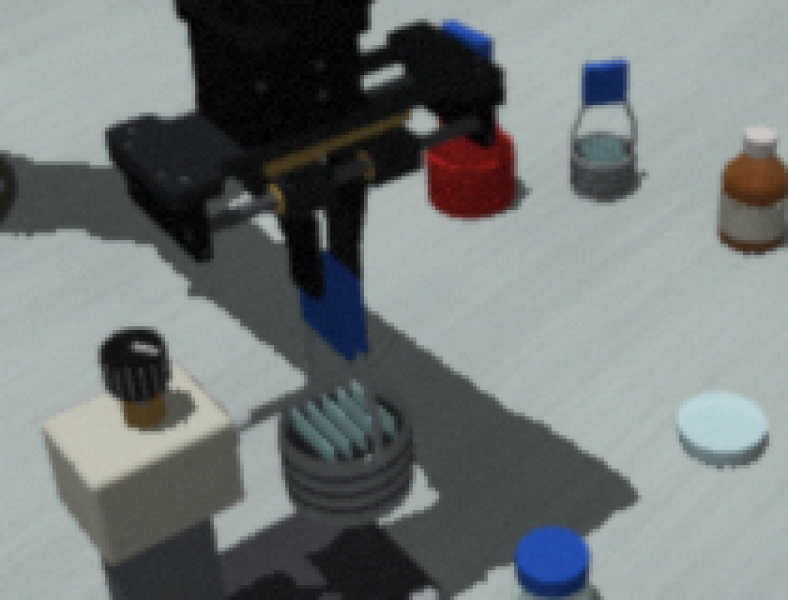

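The rod enters under the grip at crop (290,390) and the basket is around it. I lower slowly.

servo_tool([
  [[0.0,0,0.003,0.003,0],[0.0,0,0.005,0.008,0],[0.0,0,0.005,0.013,0],[0.0,0,0.005,0.018,0],[0.0,0,0.005,0.022,0],[0.0,0,0.005,0.025,0],[0.0,0,0.005,0.027,0],[0.0,0,0.005,0.028,0],[0.0,0,0.005,0.0285,0],[0.0,0,0.005,0.0285,0]],
])

```text
time_s: 6.1
tool_pos: [0.6235, -0.0398, 0.2067]
tool_rot: [-179.7, -0.3, 167.1]
force: [-0.2, -0.2, -1.0]
grip_width: 0.0137
```

Run:
```python
from h import *
s=np.array([.596,-.1555]);u=np.array([np.cos(np.radians(77.3)),np.sin(np.radians(77.3))]); n=np.array([-u[1],u[0]])
p=s+u*.115-n*.0015; go(p[0],p[1],.2075,167.3); print(readout.get_obs()["force"])
c=read_camera("scene"); P=pts(c); hsv=cv2.cvtColor(c["image"],cv2.COLOR_RGB2HSV)
near=np.hypot(P[...,0]-p[0],P[...,1]-p[1])<.05
b=near&(hsv[...,0]>100)&(hsv[...,0]<130)&(hsv[...,1]>150)&(P[...,2]>.1)&(P[...,2]<.23)
q=P[b]; d=q[:,:2]-s
print("blue z",np.percentile(q[:,2],[0,2,10,50,95]),"a",np.percentile(d@u,[2,50,98]),"l",np.percentile(d@n,[2,50,98]))
```

```text
shift [-0.0002 -0.0039 -0.0007] turn -0.004 | tcp [ 0.6235 -0.0398  0.2067] [-179.72   -0.26  167.05] q7 82.2 t 6.1
[-0.18165833 -0.16329752 -0.99284185]
blue z [0.16996858 0.17220496 0.17655859 0.19782041 0.2190577 ] a [0.10793227 0.11316937 0.12450896] l [-0.02994597 -0.01900838  0.01651133]
```

servo_tool([
  [[0.0,0,0,0.001,0],[0.0,0,0,0.002,0],[0.0,0,0,0.0025,0],[0.0,0,0,0.0025,0]],
])

```text
time_s: 6.48
tool_pos: [0.624, -0.0399, 0.2063]
tool_rot: [-179.8, -0.1, 167.0]
force: [-2.5, -0.3, 5.0]
grip_width: 0.0134
```

Contact with the rod at +5 N. I open and wait, then retreat upward.

servo_tool([
  [[0.02,0,0,-0.001,0],[0.025,0,0,-0.001,0],[0.03,0,0,-0.001,0],[0.04,0,0,-0.001,0],[0.045,0,0,-0.001,0],[0.045,0,0,-0.001,0]],
])

```text
time_s: 6.98
tool_pos: [0.6239, -0.0399, 0.207]
tool_rot: [-179.8, -0.2, 167.0]
force: [-0.7, -0.6, -0.8]
grip_width: 0.0405
```

servo_tool([
  [[0.045,0,0,-0.005,0],[0.045,0,0,-0.02,0],[0.045,0,0,-0.045,0],[0.045,0,0,-0.075,0],[0.045,0,0,-0.095,0],[0.045,0,0,-0.1,0],[0.045,0,0,-0.1,0],[0.045,0,0,-0.1,0]],
])

```text
time_s: 7.65
tool_pos: [0.624, -0.0395, 0.3062]
tool_rot: [-179.7, -0.2, 167.0]
force: [0.1, -0.8, -0.7]
grip_width: 0.0453
```

Run:
```python
from h import *
s=np.array([.596,-.1555]);u=np.array([np.cos(np.radians(77.3)),np.sin(np.radians(77.3))]); n=np.array([-u[1],u[0]])
p=s+u*.115-n*.0015
c=read_camera("scene"); P=pts(c); hsv=cv2.cvtColor(c["image"],cv2.COLOR_RGB2HSV)
near=np.hypot(P[...,0]-p[0],P[...,1]-p[1])<.05
b=near&(hsv[...,0]>100)&(hsv[...,0]<130)&(hsv[...,1]>150)&(P[...,2]>.1)&(P[...,2]<.26)
q=P[b]; d=q[:,:2]-s
print("blue z",np.percentile(q[:,2],[0,2,10,50,95,99]),"a",np.percentile(d@u,[2,50,98]),"l",np.percentile(d@n,[2,50,98]))
sc=P[(P[...,2]>.24)&(P[...,2]<.256)&(np.hypot(P[...,0]-.596,P[...,1]+.1555)<.03)]
print("screw",cv2.minEnclosingCircle((sc[:,:2]*1000).astype(np.float32)))
save("s4",cv2.resize(c["image"][150:310,140:350],(788,600),interpolation=3))
t=read_camera("top"); w=read_camera("wrist")
for nme,c in(("top",t),("wrist",w)):
    P=pts(c); m=(P[...,2]>.238)&(P[...,2]<.254)&(np.hypot(P[...,0]-.596,P[...,1]+.1555)<.025); sc=P[m]; print(nme,m.sum())
    if m.sum()>20:
        print(cv2.minEnclosingCircle((sc[:,:2]*1000).astype(np.float32)))
        g=c["image"].max(-1); W=P[m&(g>110)]; print("stripe",len(W),W.mean(0) if len(W) else "")
        if len(W)>5: print(cv2.minAreaRect((W[:,:2]*1000).astype(np.float32)))
go(.596,-.1555,.32,None)
```

```text
blue z [0.16859527 0.17125019 0.17598698 0.20067901 0.21857338 0.21994712] a [0.1116835  0.11323852 0.12321441] l [-0.03262307 -0.01513244  0.01393951]
screw ((598.1419677734375, -155.9484100341797), 17.481624603271484)
top 0
wrist 1793
((594.9056396484375, -154.4114227294922), 16.958467483520508)
stripe 267 [ 0.59725801 -0.15522485  0.24557272]
((593.7575073242188, -154.17982482910156), (31.573566436767578, 29.397001266479492), 70.77046203613281)
shift [ 0.0009 -0.1194 -0.0143] turn 0 | tcp [ 0.6235 -0.0394  0.3051] [-179.71   -0.34  167.05] q7 81.7 t 7.8
```

View pics/s4.png

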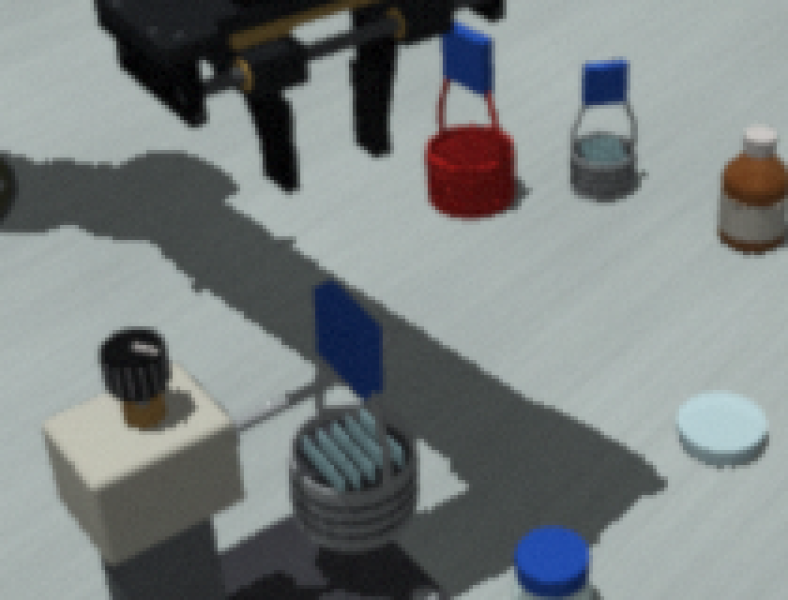

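The basket hangs freely on the rod: grip at crop (350,340), basket body below at (355,480), underside at z≈0.169, roughly 118 mm along the rod. Next is the screw, at about (0.596, -0.1553).

servo_tool([
  [[0.07,0,-0.015,-0.005,0],[0.07,0,-0.04,-0.005,0],[0.07,0,-0.065,-0.005,0],[0.07,0,-0.09,-0.005,0],[0.07,0.001,-0.11,-0.005,0],[0.07,0.001,-0.119,-0.005,0],[0.07,0.001,-0.119,-0.005,0],[0.07,0.001,-0.119,-0.005,0]],
], force=30)

```text
time_s: 8.47
tool_pos: [0.5958, -0.155, 0.3104]
tool_rot: [-179.8, -0.4, 167.0]
force: [0.0, 1.0, -0.3]
grip_width: 0.0697
```

Run:
```python
from h import *
c=read_camera("wrist"); P=pts(c); m=(P[...,2]>.24)&(P[...,2]<.252)&(np.hypot(P[...,0]-.596,P[...,1]+.1555)<.03); sc=P[m]; print(m.sum())
if m.sum()>20: print(cv2.minEnclosingCircle((sc[:,:2]*1000).astype(np.float32)))
go(.596,-.1553,.2155,167)
```

```text
1612
((595.379638671875, -155.10093688964844), 16.847511291503906)
shift [-0.0008 -0.0013  0.0949] turn 0.002 | tcp [ 0.5962 -0.1536  0.3104] [-179.78   -0.37  167.13] q7 93.0 t 8.52
```

servo_tool([
  [[0.07,0,-0.001,0.02,0],[0.07,0,-0.001,0.045,0],[0.07,0,-0.001,0.07,0],[0.07,0,-0.001,0.085,0],[0.07,0,-0.001,0.093,0],[0.07,0,-0.001,0.095,0],[0.07,0,-0.001,0.095,0],[0.05,0,-0.001,0.095,0],[0.03,0,-0.001,0.095,0],[0.02,0,-0.001,0.095,0],[0.02,0,-0.001,0.095,0],[0.02,0,-0.001,0.095,0]],
], force=30)

```text
time_s: 9.52
tool_pos: [0.5955, -0.155, 0.2159]
tool_rot: [-179.8, -0.3, 167.1]
force: [0.6, 0.7, 0.1]
grip_width: 0.0448
```

servo_tool([
  [[0.0,0,0,0,0],[0.0,0,0,0,0],[0.0,0,0,0,0],[0.0,0,0,0,0],[0.0,0,0,0,0],[0.0,0,0,0,0]],
])

```text
time_s: 10.02
tool_pos: [0.5956, -0.1551, 0.2161]
tool_rot: [-179.8, -0.3, 167.1]
force: [-0.7, -0.9, 1.8]
grip_width: 0.0309
```

Run:
```python
from h import *
go(.596,-.1553,.2155,167); o=readout.get_obs(); print(o["force"],o["wrist_torque"],o["grip_width"],o["qpos"].round(1))
save("w5",read_camera("wrist")["image"])
```

```text
shift [-0.0004 -0.0001  0.0006] turn 0.002 | tcp [ 0.5956 -0.1551  0.2161] [-179.78   -0.3   167.12] q7 93.7 t 10.02
[-0.746498   -0.90279847  1.83179335] [-0.05464117  0.07303759  0.03771468] 0.030896565548450966 [-7.  15.  22.9 89.5 -5.7 77.  93.7]
```

View pics/w5.png

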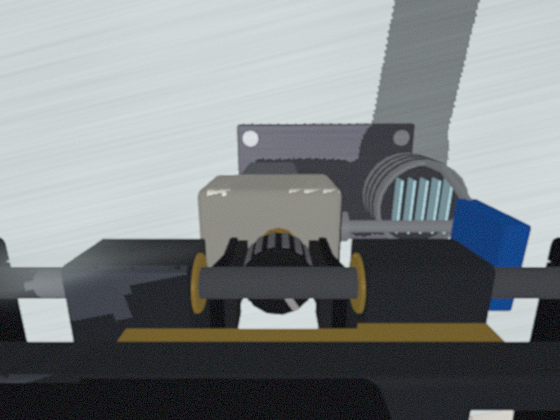

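The screw head is gripped between the pads (wrist image 278,270), with a bit of stripe visible at (292,300) and the basket still hanging at right. I turn clockwise, which is a positive tool turn.

servo_tool([
  [[0.0,0,0,0,0.05],[0.0,0,0,0,0.15],[0.0,0,0,0,0.25],[0.0,0,0,0,0.35],[0.0,0,0,0,0.45],[0.0,0,0,0,0.55],[0.0,0,0,0,0.6],[0.0,0,0,0,0.6]],
])

```text
time_s: 10.73
tool_pos: [0.5955, -0.1554, 0.2162]
tool_rot: [-179.6, -0.1, 132.7]
force: [-0.9, -0.8, 0.8]
grip_width: 0.0313
```

```bash
cat > st.py <<'E'
from h import *
go(.596,-.1553,.2155); o=readout.get_obs(); print(o["force"].round(2),o["wrist_torque"].round(3),o["effort"][6].round(3),o["grip_width"])
E
python3 st.py
```

```text
shift [-0.0003  0.0004  0.0007] turn 0 | tcp [ 0.5955 -0.1554  0.2162] [-1.7963e+02 -1.1000e-01  1.3266e+02] q7 60.2 t 10.73
[-0.93 -0.78  0.78] [-0.131  0.092 -0.047] -0.515 0.031331130462317364
```

servo_tool([
  [[0.0,0,0,0,0.1],[0.0,0,0,0,0.2],[0.0,0,0,0,0.3],[0.0,0,0,0,0.3],[0.0,0,0,0,0.3]],
])

```text
time_s: 11.15
tool_pos: [0.5954, -0.1555, 0.2162]
tool_rot: [-179.6, 0.0, 115.7]
force: [-1.0, 0.3, 1.8]
grip_width: 0.031
```

```bash
python3 st.py
```

```text
shift [-0.0001  0.0006  0.0007] turn 0 | tcp [ 0.5954 -0.1555  0.2162] [-179.6     0.    115.68] q7 43.7 t 11.15
[-1.02  0.34  1.8 ] [-0.134  0.117 -0.014] -0.131 0.03101409573081107
```

servo_tool([
  [[0.0,0,0,0,0.1],[0.0,0,0,0,0.2],[0.0,0,0,0,0.3],[0.0,0,0,0,0.3],[0.0,0,0,0,0.3]],
])

```text
time_s: 11.57
tool_pos: [0.5952, -0.1556, 0.2162]
tool_rot: [-179.6, 0.1, 98.8]
force: [-1.2, -1.1, 1.1]
grip_width: 0.0311
```

```bash
python3 st.py
```

```text
shift [0.0002 0.0008 0.0007] turn 0 | tcp [ 0.5952 -0.1556  0.2162] [-1.796e+02  1.200e-01  9.876e+01] q7 27.3 t 11.57
[-1.19 -1.13  1.1 ] [-0.188  0.263 -0.012] -0.12 0.031101435512801374
```

servo_tool([
  [[0.0,0,0,0,0.1],[0.0,0,0,0,0.2],[0.0,0,0,0,0.3],[0.0,0,0,0,0.3],[0.0,0,0,0,0.3]],
])

```text
time_s: 11.98
tool_pos: [0.5951, -0.1556, 0.2162]
tool_rot: [-179.6, 0.2, 81.9]
force: [-0.8, -0.4, 1.7]
grip_width: 0.0315
```

```bash
python3 st.py
```

```text
shift [0.0004 0.0009 0.0007] turn 0 | tcp [ 0.5951 -0.1556  0.2162] [-179.63    0.24   81.88] q7 11.0 t 11.98
[-0.76 -0.39  1.67] [-0.128  0.38  -0.004] -0.115 0.03147562338183069
```

servo_tool([
  [[0.0,0,0,0,0.1],[0.0,0,0,0,0.2],[0.0,0,0,0,0.3],[0.0,0,0,0,0.3],[0.0,0,0,0,0.3]],
])

```text
time_s: 12.4
tool_pos: [0.5949, -0.1555, 0.2162]
tool_rot: [-179.7, 0.3, 65.0]
force: [-2.2, -0.4, 3.5]
grip_width: 0.0309
```

```bash
python3 st.py
```

```text
shift [0.0006 0.0009 0.0007] turn 0 | tcp [ 0.5949 -0.1555  0.2162] [-179.69    0.34   65.01] q7 -5.3 t 12.4
[-2.19 -0.37  3.48] [-0.144  0.513 -0.011] -0.113 0.03093219767693513
```

servo_tool([
  [[0.0,0,0,0,0.1],[0.0,0,0,0,0.2],[0.0,0,0,0,0.3],[0.0,0,0,0,0.3],[0.0,0,0,0,0.3]],
])

```text
time_s: 12.82
tool_pos: [0.5948, -0.1554, 0.2162]
tool_rot: [-179.8, 0.4, 48.1]
force: [-2.6, 0.3, 2.6]
grip_width: 0.0314
```

```bash
python3 st.py
python3 - <<'E'
from h import *
save("w6",read_camera("wrist")["image"])
E
```

```text
shift [0.0009 0.0008 0.0007] turn 0 | tcp [ 0.5948 -0.1554  0.2162] [-179.79    0.42   48.14] q7 -21.5 t 12.82
[-2.64  0.35  2.58] [-0.006  0.544 -0.083] -0.112 0.03143873918023367
```

View pics/w6.png

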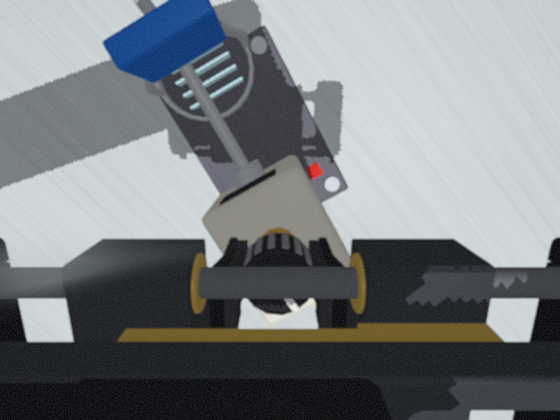

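The stripe sits at the same place between the fingers (290,303), so the screw turns with the jaws without slip, 2.08 rad so far. It continues to the stop, which should come by 2.4 rad.

servo_tool([
  [[0.0,0,0,0,0.1],[0.0,0,0,0,0.2],[0.0,0,0,0,0.25],[0.0,0,0,0,0.25],[0.0,0,0,0,0.25]],
])

```text
time_s: 13.28
tool_pos: [0.5954, -0.1549, 0.2162]
tool_rot: [-179.9, 0.4, 34.1]
force: [0.5, 0.3, 0.9]
grip_width: 0.0311
```

```bash
python3 st.py
```

```text
shift [0.0003 0.0007 0.0007] turn 0 | tcp [ 0.5954 -0.1549  0.2162] [-179.92    0.41   34.08] q7 -35.1 t 13.28
[0.51 0.33 0.95] [0.071 0.096 0.441] -0.491 0.031087218867154646
```

servo_tool([
  [[0.0,0,0,0,0.07],[0.0,0,0,0,0.14],[0.0,0,0,0,0.14],[0.0,0,0,0,0.14]],
])

```text
time_s: 13.62
tool_pos: [0.5963, -0.1545, 0.2163]
tool_rot: [180.0, 0.3, 26.3]
force: [3.2, 1.5, 0.3]
grip_width: 0.0312
```

```bash
python3 st.py
```

```text
shift [-0.0007  0.0006  0.0008] turn 0 | tcp [ 0.5963 -0.1545  0.2163] [179.99   0.31  26.27] q7 -42.6 t 13.62
[3.16 1.47 0.3 ] [ 0.058 -0.492  0.057] -0.099 0.03120453199737182
```

Run:
```python
from h import *
c=read_camera("wrist"); im=c["image"]; np.savez("w7",**c)
a=cv2.imread("pics/w6.png")[...,::-1]; b=cv2.imread("pics/w5.png")[...,::-1]
save("cmp",np.vstack([cv2.resize(x[225:325,235:320],(255,200)*1 and (340,200),interpolation=3) for x in (b,a,im)]))
```

```text
(no output)
```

View pics/cmp.png

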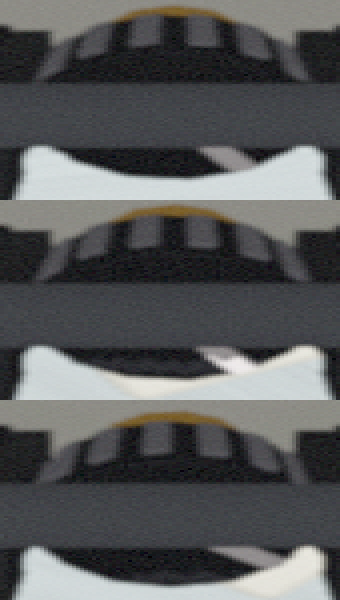

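The third strip shows the knurls and stripe shifted right by about 12 px relative to the jaws. The jaws slipped slightly on a stalled screw, after the torque peaked at 0.44 N m: seated at about 2.32 rad. One small press confirms it.

servo_tool([
  [[0.0,0,0,0,0.04],[0.0,0,0,0,0.06],[0.0,0,0,0,0.06],[0.0,0,0,0,0.06]],
])

```text
time_s: 14.0
tool_pos: [0.5967, -0.1544, 0.2164]
tool_rot: [179.9, 0.3, 22.9]
force: [3.5, 0.6, -0.3]
grip_width: 0.0309
```

```bash
python3 st.py
python3 - <<'E'
from h import *
np.savez("w8",**read_camera("wrist"))
E
```

```text
shift [-0.0009  0.0006  0.0009] turn 0 | tcp [ 0.5967 -0.1544  0.2164] [179.95   0.27  22.91] q7 -45.8 t 14.0
[ 3.47  0.64 -0.26] [-0.022 -0.474  0.379] -0.377 0.030861362679423788
```

servo_tool([
  [[0.0,0,0,0,-0.08],[0.0,0,0,0,-0.18],[0.0,0,0,0,-0.28],[0.0,0,0,0,-0.38],[0.0,0,0,0,-0.48],[0.0,0,0,0,-0.58],[0.0,0,0,0,-0.68],[0.0,0,0,0,-0.76],[0.0,0,0,0,-0.8],[0.0,0,0,0,-0.8],[0.0,0,0,0,-0.8]],
])

```text
time_s: 14.97
tool_pos: [0.5958, -0.1535, 0.2163]
tool_rot: [-179.7, 0.2, 68.7]
force: [-2.0, 3.5, 2.7]
grip_width: 0.0309
```

```bash
python3 st.py
```

```text
shift [-0.0016  0.0009  0.0008] turn 0 | tcp [ 0.5958 -0.1535  0.2163] [-1.797e+02  1.600e-01  6.869e+01] q7 -1.9 t 14.97
[-1.95  3.47  2.72] [0.708 0.566 0.037] 0.045 0.030908502694866644
```

servo_tool([
  [[0.0,0,0,0,-0.08],[0.0,0,0,0,-0.18],[0.0,0,0,0,-0.28],[0.0,0,0,0,-0.38],[0.0,0,0,0,-0.48],[0.0,0,0,0,-0.58],[0.0,0,0,0,-0.68],[0.0,0,0,0,-0.75],[0.0,0,0,0,-0.79],[0.0,0,0,0,-0.79],[0.0,0,0,0,-0.79],[0.0,0,0,0,-0.79]],
])

```text
time_s: 15.97
tool_pos: [0.5945, -0.1535, 0.2163]
tool_rot: [-179.5, -0.2, 113.8]
force: [-5.1, 3.2, 4.6]
grip_width: 0.0313
```

```bash
python3 st.py
python3 - <<'E'
from h import *
c=read_camera("wrist"); b=np.load("w8.npz")["image"]; im=c["image"]
w=np.vstack([cv2.resize(x[225:325,235:320],(340,280),interpolation=3) for x in (b,im)])
s=read_camera("scene"); P=pts(s); hsv=cv2.cvtColor(s["image"],cv2.COLOR_RGB2HSV)
p=np.array([.622,-.043]); m=(np.hypot(P[...,0]-p[0],P[...,1]-p[1])<.05)&(hsv[...,0]>100)&(hsv[...,0]<130)&(hsv[...,1]>150)&(P[...,2]<.25)&(P[...,2]>.1)
u=np.array([np.cos(np.radians(77.3)),np.sin(np.radians(77.3))]);n=np.array([-u[1],u[0]]);q=P[m];d=q[:,:2]-[.596,-.1555]
print("grip",np.percentile(q[:,2],[1,99]),np.percentile(d@u,[2,50,98]),np.percentile(d@n,[2,98]))
save("end",np.hstack([w,cv2.resize(s["image"][190:300,140:230],(458,560),interpolation=3)]))
E
```

```text
shift [-0.0023  0.0006  0.0008] turn 0 | tcp [ 0.5945 -0.1535  0.2163] [-179.55   -0.2   113.81] q7 41.8 t 15.97
[-5.11  3.25  4.63] [0.517 0.916 0.037] -0.031 0.03133796020684107
grip [0.17202523 0.21946265] [0.11162791 0.11324457 0.12205191] [-0.03145205  0.01341605]
```

View pics/end.png

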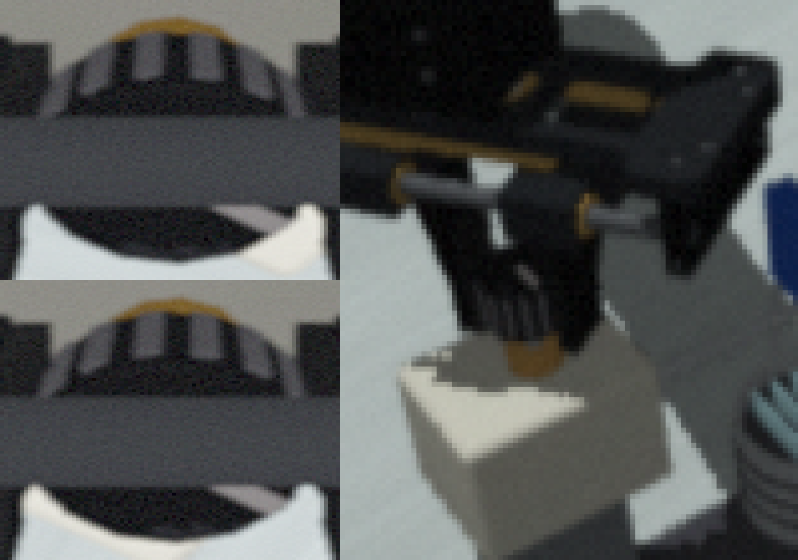

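Knurls and stripe lie at the same place against the jaws before and after backing off (stripe around (255,215) and (255,495)). So the screw turned the full 90.9° with no slip. The basket's grip is unchanged on the hook. I settle briefly and hand in.

servo_tool([
  [[0.0,0,0,0,0],[0.0,0,0,0,0],[0.0,0,0,0,0],[0.0,0,0,0,0]],
])

```text
time_s: 16.4
tool_pos: [0.5945, -0.1535, 0.2163]
tool_rot: [-179.5, -0.2, 113.8]
force: [-1.7, 1.0, 3.2]
grip_width: 0.031
```

```bash
python3 st.py; python3 -c "
from cell import env
print(env.sign_off())"
```

```text
shift [-0.0023  0.0007  0.0008] turn 0 | tcp [ 0.5945 -0.1535  0.2163] [-179.54   -0.21  113.76] q7 41.7 t 16.4
[-1.67  1.04  3.17] [ 0.482  0.229 -0.   ] 0.032 0.031047549752881137
the job is handed in; nothing more can be done
None
```

The large grey basket hangs by its handle on the hook, released, and the screw was seated, then backed off a quarter turn. I handed in at 16.4 s with the jaws still gripping the screw; no verdict is reported.

**Basket:**
- The grip's underside was last measured at z≈0.17, about 118 mm along the rod (seat 115 mm). It had not moved since release.
- It sits roughly 9 mm off-centre across the rod, within the 25 mm limit.

**Screw:**
- It seated after about 2.3 rad clockwise. The torque rose to 0.44 N m, and to 0.38 N m on a second press.
- I then backed it off 90.9° (1.59 rad). The knurls stayed fixed against the jaws, so there was no slip.

**What did not go as planned:**
- I started the first lift before the fingers had fully closed, so the basket was held about 18 mm too high on its grip. I corrected the heights for this.
- The jaws slipped a few degrees on the screw at the hard stop.

I did not re-measure the bottle, jar and dish at the end. The arm passed well clear of them, and they looked undisturbed in the views taken up to the basket's release.

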